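# Feed the bearings into the loading track

### The job

Push the three loose ball bearings across the bench, one at a time, through the narrow gate of the aluminium loading track, until all three lie flat in its slot, completely past the two gate posts. Slide them with the fingers only and never pick one up; leave the white gear, the bolt and the screwdriver where they are.

Things in the scene. Friction and masses are not known exactly. Their poses are not given: they have to be found in the camera images.
- track: Loading track, bare aluminium, fixed; no floor: parts slide on the bench. Origin: on the bench, mid-gate; x runs through the gate into the slot, y to its left, z up. Gate: two upright steel posts 10 mm across, 24 tall, at x 0, y +-20 mm, 30 mm clear between. A bearing is past it when its centre is at x 18 mm or more. Outside the rails low feet with screws reach y +-37 mm.
- slot_stop (a point): On the bench, middle of the near face of the slot's end stop, at x 110 mm of the track. The slot from gate to stop is 31 mm wide, between two rails 8 mm thick and 18 mm tall; it takes three bearings in single file, each pushing the one before, with 27 mm to spare.
- funnel_mouth (a point): On the bench, middle of the funnel's mouth, at x -44 mm of the track. From the gate posts two wings, 6 mm thick and 18 mm tall, smooth and low in friction, spread at 30 degrees to the slot either side, towards the loose bearings, to y +-43 mm here (80 mm clear).
- bearing_a: A ball bearing, steel-grey ring 26 mm across, 8 mm tall, 14 mm bore, 28 g, lying flat and loose on the bench. Origin: centre of its underside; z up. One of three alike. They and the gear start side by side in a fan in front of the funnel, about 45 to 80 mm from one to the next (centres), 95 to 155 mm before the gate.
- bearing_b: A ball bearing, steel-grey ring 26 mm across, 8 mm tall, 14 mm bore, 28 g, lying flat and loose on the bench. Origin: centre of its underside; z up. One of three alike. They and the gear start side by side in a fan in front of the funnel, about 45 to 80 mm from one to the next (centres), 95 to 155 mm before the gate.
- bearing_c: A ball bearing, steel-grey ring 26 mm across, 8 mm tall, 14 mm bore, 28 g, lying flat and loose on the bench. Origin: centre of its underside; z up. One of three alike. They and the gear start side by side in a fan in front of the funnel, about 45 to 80 mm from one to the next (centres), 95 to 155 mm before the gate.
- gear: A printed white gear, 37 mm across, 13 mm tall, lying flat and loose among the bearings, too wide for the gate. Origin: centre of its underside. It is to stay where it is (30 mm allowed).
- bolt: A steel hexagon bolt, 42 mm tall, 19 mm across the head, standing loose on its head outside the right-hand rail (track y about -75 mm, x about 60 mm). Origin: centre of its underside. It is to stay where it is (30 mm allowed).
- screwdriver: A small screwdriver with blue handle, 111 mm long, 13 mm thick, lying loose outside the left-hand rail (track y about +85 mm, x about 70 mm). Origin: its middle, underside. It is to stay where it is (30 mm allowed).
There are look-alikes about, which are no part of the job. Leave any blue or yellow look-alike of the bearing_b alone.

How it is judged (in metres and radians):
On the way, in this order (a step that is already met when the one before it is completed fails the run):
1. a first bearing is through the gate (((x of bearing_a in the frame of track between 0.016 and 0.108 m and y of bearing_a in the frame of track between -0.008 and 0.008 m and height (world z) of bearing_a below 0.011 m) or (x of bearing_b in the frame of track between 0.016 and 0.108 m and y of bearing_b in the frame of track between -0.008 and 0.008 m and height (world z) of bearing_b below 0.011 m) or (x of bearing_c in the frame of track between 0.016 and 0.108 m and y of bearing_c in the frame of track between -0.008 and 0.008 m and height (world z) of bearing_c below 0.011 m))), for 0.2 s.
2. a second bearing has followed it ((((x of bearing_a in the frame of track between 0.016 and 0.108 m and y of bearing_a in the frame of track between -0.008 and 0.008 m and height (world z) of bearing_a below 0.011 m) and (x of bearing_b in the frame of track between 0.016 and 0.108 m and y of bearing_b in the frame of track between -0.008 and 0.008 m and height (world z) of bearing_b below 0.011 m)) or ((x of bearing_a in the frame of track between 0.016 and 0.108 m and y of bearing_a in the frame of track between -0.008 and 0.008 m and height (world z) of bearing_a below 0.011 m) and (x of bearing_c in the frame of track between 0.016 and 0.108 m and y of bearing_c in the frame of track between -0.008 and 0.008 m and height (world z) of bearing_c below 0.011 m)) or ((x of bearing_b in the frame of track between 0.016 and 0.108 m and y of bearing_b in the frame of track between -0.008 and 0.008 m and height (world z) of bearing_b below 0.011 m) and (x of bearing_c in the frame of track between 0.016 and 0.108 m and y of bearing_c in the frame of track between -0.008 and 0.008 m and height (world z) of bearing_c below 0.011 m)))), for 0.2 s.
3. all three bearings are in the slot (x of bearing_a in the frame of track between 0.016 and 0.108 m and y of bearing_a in the frame of track between -0.008 and 0.008 m and height (world z) of each of bearing_a, bearing_b, bearing_c below 0.011 m and x of bearing_b in the frame of track between 0.016 and 0.108 m and y of bearing_b in the frame of track between -0.008 and 0.008 m and x of bearing_c in the frame of track between 0.016 and 0.108 m and y of bearing_c in the frame of track between -0.008 and 0.008 m), for 0.2 s.
At the end, for the whole second after the job is handed in: All three bearings lie flat and at rest in the slot: centres 16 to 108 mm past the gate along the track's x axis and within 8 mm of the slot's middle line, undersides (or tops, if turned over) less than 11 mm above the bench (all of step 3 and linear speed of each of bearing_a, bearing_b, bearing_c below 0.02 m/s); the robot touches nothing.
It fails at once if a bearing was lifted more than 15 mm off the bench (height (world z) of any of bearing_a, bearing_b, bearing_c above 0.015 m).
It fails at once if the gear, the bolt or the screwdriver was shifted more than 30 mm or the bolt knocked over (distance of any of gear, bolt, screwdriver from where it was at the start of the episode above 0.03 m or angle between bolt's own z axis and vertical above 0.6 rad).
It also fails if it takes over 72 s, if anything falls off the work surface, if the arm or the gripper's body presses on something with over 40 N, if the wrist force passes 120 N, or if a joint passes its speed limit or range.

### The arm

A 6-joint arm with a two-finger parallel gripper is mounted at the origin on a cart in front of the work surface, level with it; the furniture and walls round the work are solid. World frame = base frame: x ahead of the robot, y to its left, z up, the work surface at z = 0. Lengths are in mm, angles in rad, forces in N, time in s.
With the tool pointing down it reaches from about 350 to 875 mm from the base axis. Payload 15.5 kg.
Tool frame: the origin (TCP) lies midway between the tips of the shut fingers; the grasp point (between the pads) lies 19 mm behind it (tcp_to_grasp is the z of the grasp point in the tool frame, in mm); z points along the fingers, y is the line along which they close (so a half turn about z gives the same grasp; the last joint's range is limited). The gripper opens to 85 mm and grips with 20 to 120 N. Pads are 22 mm wide; open, the fingers measure 114 mm over their backs; the gripper's body (76 mm by 85 mm) begins 54 mm behind the grasp point. The pads swing forward as they close: fully open they stand 13 mm farther back than shut.
Start: joints at [-1.196, 0.494, 1.345, -0, 1.302, -0.096], TCP at [282.944, -557.288, 231.277] pointing down, gripper open.
Joint ranges: [-2.91, 2.91], [-0.82, 2.16], [0.22, 2.67], [-1.22, 4.37], [0.12, 2.79], [-3.08, 3.08]. Speed limits (rad/s): [1.89, 1.89, 2.57, 3.01, 3.01, 3.01].

### API

Orientations are given as a unit quaternion [x, y, z, w].
In Python, from cell import * gives the robot as it stands. The module is installed in compiled form; this text tells all that it offers.
- The arm moves only by the tool play_rows, never from a script. Its arguments are lists of equal length, an entry for each row: "slide": the shift along the tool's x, y, z normalised to -1 to 1, where 1 is 0.15 m, a list of three; "rot": the turn, a rotation vector about the tool's x, y, z normalised to -1 to 1, where 1 is pi rad, a list of three. In form: {"slide": [[tx, ty, tz], ...], "rot": [[wx, wy, wz], ...]}. A call has 1 to 5 rows; each row is the pose to reach, as a shift and turn from the pose commanded when the call began, along the tool's axes at that moment, turning the shorter way round; what a row does not reach only later rows make up. A row lasts 1/8 s, in which the tool goes at most 62.5 mm and 10.7 degrees, less where a joint would pass 70% of its speed; a pose out of reach is approached as far as the arm can. A call with a number of a shift or a turn outside -1 to 1 is refused whole. A call with a gripper value outside its range is refused whole. "hand" is the gripper's target within -1 to 1 (fully open at 1, half-way at 0, shut at -1), set as the call begins (left out, the last holds). The fingers move at their own pace and stop on an object; "force" is the grip in N (left out, the last holds). Time passes only in rows, so rows that repeat a pose let the fingers close. It gives the time, the measured TCP pose, the force, the opening and the grip force at its end, in the units of the state.
- read_state(): the state, without advancing time (a new reading comes with each control period).
- capture(name): name is "side" or "top" or "wrist"; returns a dict with "img" (400x640x3 uint8, red, green, blue), "depth" (400x640 float32, mm along the optical axis (not along the pixel's ray), 0 where there is no reading), "intrinsics" (3x3 intrinsics, pixels), "rvec" (rotation vector, rad) and "tvec" (3), from world to camera coordinates, as OpenCV has them. Camera axes: x right, y down, z forward; pixel columns grow to the right and rows downward; lengths in mm; the calibration is good to about 2 mm. A picture is of the moment at which its call begins.
- hand_in(): hands the job in; it is judged then, once.
The state is a dict: "time_s": time; "joints": joint angles; "qd": joint speeds; "tau": joint torques, N m; "position": TCP position; "tool_rot": TCP orientation; "contact_force": force on the tool from outside, world axes, zero at the start; "moment": the same for the moment, N m; "width": finger opening in mm; "finger_force": force on a finger pad.
Only numpy, scipy, OpenCV 4.12 (cv2) and the standard library are available. Lean on these libraries where they do the work, as an engineer would, in place of code of your own. Each camera call takes 0.05 s, during which the arm holds its last target. There are 200 camera calls.

## Working session

There is one attempt and no reset: what is moved stays moved. The work goes in short steps, Python scripts to look and compute and a tool call to move; the robot and the scene stay as the last step left them, time stands still between calls to the robot, and variables do not carry over. Pictures are saved under pics/ and viewed, at most 12 in all, crops included, and the job is handed in when it is done.

Besides the shell and the picture viewer there is one more tool, called after "Emit:" as name(argument=value, ...), one argument or row to a line, values as JSON. play_rows: Moves the arm, as the interface text tells. Its arguments: {"type":"object","properties":{"slide":{"type":"array","items":{"type":"array","items":{"type":"number"}}},"rot":{"type":"array","items":{"type":"array","items":{"type":"number"}}},"hand":{"type":"number"},"force":{"type":"number"}},"required":["slide","rot"]}

```bash
mkdir -p pics; cat > h.py <<'E'
from cell import *
import numpy as np, cv2
def cam(n):
    c=capture(n); c['R']=cv2.Rodrigues(np.array(c['rvec'],float))[0]; c['t']=np.array(c['tvec'],float).ravel(); c['K']=np.array(c['intrinsics'],float); return c
def px2w(c,u,v,z=0.):
    d=c['R'].T@np.linalg.inv(c['K'])@np.array([u,v,1.]); o=-c['R'].T@c['t']
    return o+d*(z-o[2])/d[2]
def w2px(c,p):
    q=c['K']@(c['R']@np.array(p,float)+c['t']); return q[:2]/q[2]
E
python3 - <<'E'
from h import *
for n in ('top','side'):
    c=cam(n); cv2.imwrite(f'pics/{n}0.png',c['img'][:,:,::-1]); np.savez(f'{n}0.npz',**{k:c[k] for k in c})
    print(n,-c['R'].T@c['t'],c['K'][0,0])
s=read_state(); print(s['time_s'],s['position'],s['tool_rot'])
E
```

```text
top [352.5257662  244.31765016 856.9850079 ] 466.435334227759
side [ 519.81610835 -392.54989632  584.36240646] 495.90573300913786
0.1 [ 282.84498023 -557.00195769  230.77132842] [ 9.72535964e-01  2.32752065e-01 -8.50834137e-05 -5.16955347e-04]
```

View pics/top0.png

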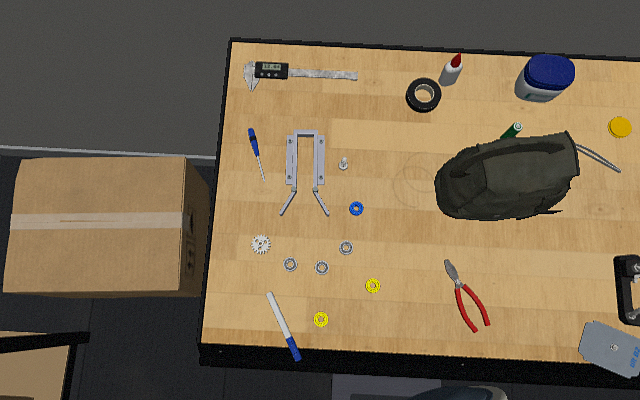

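The top view shows the track at (306,165) opening downward. The steel bearings are at (290,264), (321,267) and (346,247). The gear is at (261,244), the bolt at (343,163) and the screwdriver at (256,152). The look-alikes are blue (356,208) and yellow (373,285), (321,319). I choose the three steel-grey ones and check them in a crop.

```bash
python3 - <<'E'
from h import *
c=dict(np.load('top0.npz'))
im=c['img'][115:335,230:400,::-1]
cv2.imwrite('pics/crop.png',cv2.resize(im,None,fx=2.7*1,fy=2.7,interpolation=cv2.INTER_CUBIC))
for n,u,v,z in [('b1',290,264,6),('b2',321,267,6),('b3',346,247,6),('gear',261,244,10),('bolt',343,163,20),('blue',356,208,6),('yel',373,285,6),('yel2',321,319,6)]:
    print(n,px2w(c,u,v,z).round(1))
d=cam('side');cv2.imwrite('pics/side1.png',d['img'][:,:,::-1])
E
```

```text
b1 [438.5 294.8   6. ]
b2 [436.  238.2   6. ]
b3 [475.  194.1   6. ]
gear [471.8 349.9  10. ]
bolt [631.6 206.6  20. ]
blue [549.3 178.2   6. ]
yel [408.5 142.9   6. ]
yel2 [344.1 233.6   6. ]
```

View pics/crop.png

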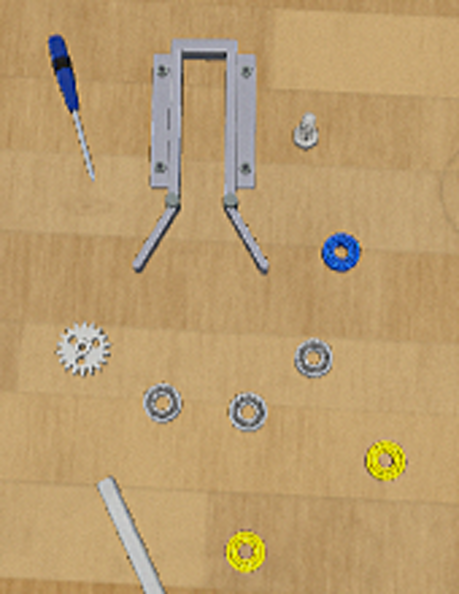

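View pics/side0.png

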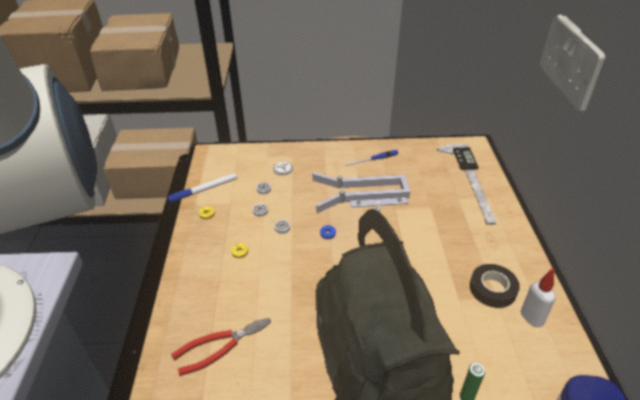

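The crop confirms three grey bearings, at crop (163,403), (248,411) and (313,357). The white gear is at (83,348), and the gate posts are at about (173,200) and (231,200). Next I compute the track frame and start moving.

```bash
cat >> h.py <<'E'
import json,os
if os.path.exists('tr.json'):
    T=json.load(open('tr.json')); O=np.array(T['o']); A=T['a']
    tx=np.array([np.cos(A),np.sin(A)]); ty=np.array([-tx[1],tx[0]])
def tk(p): d=np.array(p[:2])-O; return np.array([d@tx,d@ty])
def bearings(c,z=8.,lim=True):
    im=c['img'].astype(int); r=[]
    return r
def st():
    s=read_state(); from scipy.spatial.transform import Rotation as Ro
    y=Ro.from_quat(s['tool_rot']).as_matrix()[:,1]; yaw=np.degrees(np.arctan2(y[1],y[0])-A)
    print('t',round(s['time_s'],2),'track',tk(s['position']).round(1),'z',round(s['position'][2],1),'yaw',round(yaw,1),'F',np.round(s['contact_force'],1),'w',round(s['width'],1)); return s
E
python3 - <<'E'
from h import *
c=dict(np.load('top0.npz'))
f=lambda u,v,z: px2w(c,230+u/2.7-.3,115+v/2.7-.3,z)[:2]
pl,pr=f(173,200,24),f(231,200,24)
print('posts',pl,pr,np.linalg.norm(pl-pr))
sl,sr=f(182,56,18),f(228,56,18)
print('stop',sl,sr)
wl,wr=f(136,267,18),f(265,269,18)
print('wings',wl,wr, np.linalg.norm(wl-wr))
o=(pl+pr)/2; e=(sl+sr)/2
a=np.arctan2(*(e-o)[::-1]); a2=np.arctan2(*(pl-pr)[::-1])-np.pi/2
print(o,e,np.linalg.norm(e-o),np.degrees([a,a2]))
m=(wl+wr)/2; print('m',m,np.linalg.norm(m-o),np.degrees(np.arctan2(*(o-m)[::-1])))
A=np.arctan2(*(e-m)[::-1])
json.dump(dict(o=list(o),a=float(A)),open('tr.json','w'))
tx=np.array([np.cos(A),np.sin(A)]); ty=np.array([-tx[1],tx[0]])
for n,u,v,z in [('b1',163,403,8),('b2',248,411,8),('b3',313,357,8),('gear',83,348,13),('bolt',306,140,0),('blue',341,253,8)]:
    d=f(u,v,z)-o; print(n,f(u,v,z).round(1),(d@tx).round(1),(d@ty).round(1))
d=np.array([282.9,-557])-o;print('tcp',d@tx,d@ty,np.degrees(A))
E
```

```text
posts [575.57983018 295.68625284] [577.66561615 256.04092848] 39.70015424052581
stop [682.85852004 296.29171917] [684.58939818 263.76882534]
wings [528.72299601 318.26013162] [531.92362789 230.4552749 ] 87.86317151435838
[576.62272316 275.86359066] [683.72395911 280.03027225] 107.18225588816779 [2.22791953 3.01162005]
m [530.32331195 274.35770326] 46.32389421564036 1.8628873413549643
b1 [438.4 294.6] -137.4 23.8
b2 [436.  237.2] -141.9 -33.5
b3 [474.8 194.9] -104.8 -77.1
gear [472.1 350.6] -101.7 78.5
bolt [631.1 205.3] 51.9 -72.5
blue [548.1 178.3] -32.1 -96.4
tcp -324.2993511659977 -821.4406427637197 2.1177631579735596
```

Emit:
play_rows(
  slide=[
    [0.4,-0.37,0],
    [0.81,-0.74,0],
    [0.81,-0.74,0],
  ],
  rot=[
    [0,0,0],
    [0,0,0],
    [0,0,0],
  ],
  hand=-1,
)

```text
time_s: 0.52
position: [341.4, -400.7, 231.1]
tool_rot: [0.972, 0.233, -0.0, -0.001]
contact_force: [-0.1, -1.2, 0.0]
width: 31.9
finger_force: 0.0
```

Emit:
play_rows(
  slide=[
    [0.4,-0.37,0],
    [0.81,-0.74,0],
    [0.81,-0.74,0],
  ],
  rot=[
    [0,0,0],
    [0,0,0],
    [0,0,0],
  ],
)

```text
time_s: 0.9
position: [399.4, -246.8, 231.3]
tool_rot: [0.972, 0.233, -0.0, -0.0]
contact_force: [0.2, -0.4, -0.5]
width: -0.1
finger_force: 0.0
```

Emit:
play_rows(
  slide=[
    [0.24,-0.35,0],
    [0.47,-0.7,0],
    [0.47,-0.7,0],
  ],
  rot=[
    [0,0,0],
    [0,0,0],
    [0,0,0],
  ],
)

```text
time_s: 1.27
position: [414.1, -120.2, 231.2]
tool_rot: [0.972, 0.235, -0.0, -0.0]
contact_force: [0.5, -0.4, -0.3]
width: -0.1
finger_force: 0.0
```

Emit:
play_rows(
  slide=[
    [0.24,-0.35,0],
    [0.47,-0.7,0],
    [0.47,-0.7,0],
  ],
  rot=[
    [0,0,0],
    [0,0,0],
    [0,0,0],
  ],
)

```text
time_s: 1.65
position: [429.9, 4.6, 231.2]
tool_rot: [0.972, 0.235, -0.0, -0.0]
contact_force: [0.4, -1.3, 0.3]
width: -0.0
finger_force: 0.0
```

Emit:
play_rows(
  slide=[
    [0.19,-0.47,0],
    [0.375,-0.93,0],
    [0.375,-0.93,0],
  ],
  rot=[
    [0,0,0],
    [0,0,0],
    [0,0,0],
  ],
)

```text
time_s: 2.02
position: [416.9, 152.8, 231.3]
tool_rot: [0.972, 0.233, 0.0, -0.0]
contact_force: [0.3, -0.5, 0.3]
width: 0.2
finger_force: 0.0
```

Emit:
play_rows(
  slide=[
    [0.19,-0.47,0.2],
    [0.375,-0.93,0.55],
    [0.375,-0.93,0.55],
  ],
  rot=[
    [0,0,0],
    [0,0,0],
    [0,0,0],
  ],
)

```text
time_s: 2.4
position: [404.3, 302.2, 147.5]
tool_rot: [0.973, 0.233, -0.0, 0.0]
contact_force: [1.3, 0.3, 0.8]
width: -0.1
finger_force: 0.0
```

Emit:
play_rows(
  slide=[
    [0,0,0.2],
    [0,0,0.4],
    [0,0,0.58],
    [0,0,0.58],
    [0,0,0.58],
  ],
  rot=[
    [0,0,-0.06],
    [0,0,-0.12],
    [0,0,-0.18],
    [0,0,-0.24],
    [0,0,-0.298],
  ],
)

```text
time_s: 3.02
position: [404.8, 300.2, 61.2]
tool_rot: [0.761, 0.648, -0.0, 0.0]
contact_force: [0.6, -0.0, -0.2]
width: -0.2
finger_force: 0.0
```

```bash
python3 - <<'E'
from h import *
s=st(); c=cam('wrist'); cv2.imwrite('pics/w1.png',c['img'][:,:,::-1])
np.savez('w1.npz',**c)
for n,p in [('b1',(438.4,294.6,8)),('b2',(436,237.2,8)),('tcp',s['position'])]: print(n,w2px(c,p))
for n,p in [('pl',[0,20]),('pr',[0,-20])]: print(n,w2px(c,np.r_[O+p[0]*tx+p[1]*ty,24]))
E
```

```text
t 3.02 track [-170.8   30.6] z 61.2 yaw -11.3 F [ 0.6 -0.  -0.2] w -0.2
b1 [362.29262254 221.4030115 ]
b2 [366.91467905 285.5210042 ]
tcp [317.36588612 256.42549166]
pl [567.5272877  199.06637426]
pr [562.86746707 250.72726594]
```

View pics/w1.png

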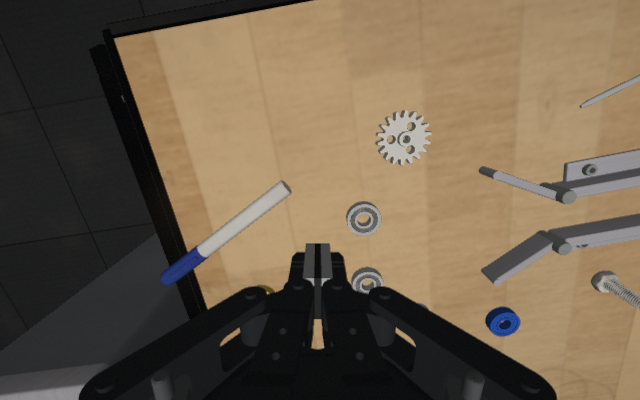

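The wrist view shows b1 at (363,218) and b2 at (367,283). The posts are at (567,196) and (562,247), within 3 px of my prediction, and the shut fingers are at (318,250). I descend behind b1 and push it towards the funnel.

Emit:
play_rows(
  slide=[
    [0.01,0,0.19],
    [0.01,0,0.33],
    [0.01,0,0.38],
    [0.01,0,0.38],
  ],
  rot=[
    [0,0,0],
    [0,0,0],
    [0,0,0],
    [0,0,0],
  ],
)

```text
time_s: 3.58
position: [404.4, 302.4, 4.7]
tool_rot: [0.764, 0.646, -0.0, -0.0]
contact_force: [0.4, 0.5, -0.5]
width: 0.3
finger_force: 0.0
```

Emit:
play_rows(
  slide=[
    [0,0.08,0],
    [0,0.17,0],
    [0,0.26,0],
    [0,0.35,0],
    [0,0.44,0],
  ],
  rot=[
    [0,0,0],
    [0,0,0],
    [0,0,0],
    [0,0,0],
    [0,0,0],
  ],
)

```text
time_s: 4.2
position: [470.2, 291.9, 4.8]
tool_rot: [0.763, 0.646, 0.0, 0.0]
contact_force: [-1.0, -0.3, 0.2]
width: 0.1
finger_force: 0.2
```

Emit:
play_rows(
  slide=[
    [0,0.09,0],
    [0,0.18,0],
    [0,0.26,0],
    [0,0.32,0],
    [0,0.36,0],
  ],
  rot=[
    [0,0,0],
    [0,0,0],
    [0,0,0],
    [0,0,0],
    [0,0,0],
  ],
)

```text
time_s: 4.82
position: [522.9, 283.2, 4.7]
tool_rot: [0.763, 0.646, 0.0, -0.0]
contact_force: [-0.1, 0.2, -0.4]
width: 0.1
finger_force: 0.2
```

```bash
python3 - <<'E'
import json
T=json.load(open('tr.json')); 
from h import *
T['o']=list(O+1.2*ty); json.dump(T,open('tr.json','w'))
E
python3 - <<'E'
from h import *
s=st(); c=cam('wrist'); d=cam('top')
a=c['img'][:,:,::-1]; b=cv2.resize(d['img'][110:310,220:400,::-1],None,fx=2,fy=2)
cv2.imwrite('pics/w2.png',np.hstack([a[:,200:],b])); print(b.shape)
np.savez('w2.npz',**c)
for q in [(-22,0),(0,20),(0,-20),(-50,0)]: print(q,w2px(c,np.r_[O+q[0]*tx+q[1]*ty,8 if q[1]==0 else 24]))
E
```

```text
t 4.83 track [-53.4   8.1] z 4.7 yaw -11.6 F [-0.1  0.2 -0.4] w 0.1
(400, 360, 3)
(-22, 0) [374.40120887 261.81411731]
(0, 20) [420.0666836  235.52360577]
(0, -20) [426.50647015 302.70758962]
(-50, 0) [326.04924704 270.37151745]
```

View pics/w2.png

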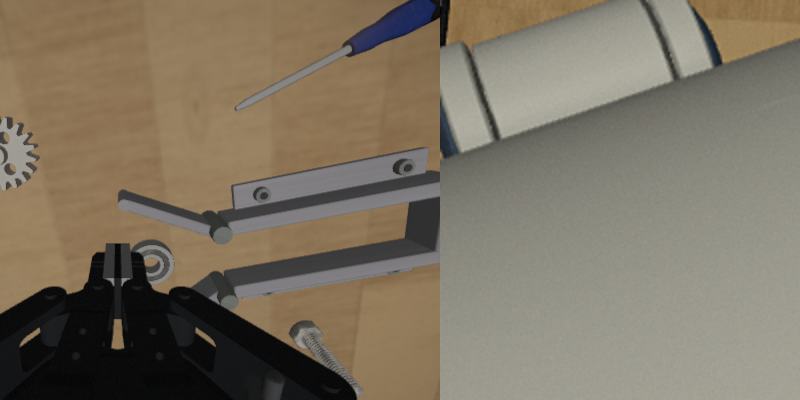

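The wrist view shows the bearing at (353,262), in the funnel about 34 mm before the gate. The posts are at (422,232) and (429,299). I square up and push it through.

Emit:
play_rows(
  slide=[
    [0,-0.03,0],
    [-0.051,-0.017,0.006],
    [-0.051,-0.017,0.006],
  ],
  rot=[
    [0,0,-0.02],
    [0,0,-0.0644],
    [0,0,-0.0644],
  ],
)

```text
time_s: 5.3
position: [518.2, 275.9, 3.8]
tool_rot: [0.694, 0.72, -0.0, -0.0]
contact_force: [0.1, -0.3, 0.2]
width: 0.2
finger_force: 0.0
```

Emit:
play_rows(
  slide=[
    [0,0.06,0],
    [0,0.13,0],
    [0,0.2,0],
    [0,0.27,0],
    [0,0.33,0],
  ],
  rot=[
    [0,0,0],
    [0,0,0],
    [0,0,0],
    [0,0,0],
    [0,0,0],
  ],
)

```text
time_s: 5.92
position: [568.9, 278.0, 3.8]
tool_rot: [0.694, 0.72, 0.0, 0.0]
contact_force: [-0.3, 0.1, 0.4]
width: 0.3
finger_force: 0.1
```

Emit:
play_rows(
  slide=[
    [0,0.04,0],
    [0,0.08,0],
    [0,0.1,0],
    [0,0.1,0],
  ],
  rot=[
    [0,0,0],
    [0,0,0],
    [0,0,0],
    [0,0,0],
  ],
)

```text
time_s: 6.42
position: [583.2, 278.5, 3.8]
tool_rot: [0.694, 0.72, 0.0, -0.0]
contact_force: [0.1, 0.2, -0.3]
width: -0.0
finger_force: 0.0
```

```bash
python3 - <<'E'
from h import *
s=st(); c=cam('wrist')
cv2.imwrite('pics/w3.png',c['img'][:,:,::-1])
np.savez('w3.npz',**c)
for q in [(25,0),(0,20),(0,-20)]: print(q,w2px(c,np.r_[O+q[0]*tx+q[1]*ty,8 if q[1]==0 else 24]))
E
```

```text
t 6.42 track [6.6 1.2] z 3.8 yaw 0.0 F [ 0.1  0.2 -0.3] w -0.0
(25, 0) [349.97955784 262.09627432]
(0, 20) [303.94825924 243.03661972]
(0, -20) [304.99433541 310.69118198]
```

View pics/w3.png

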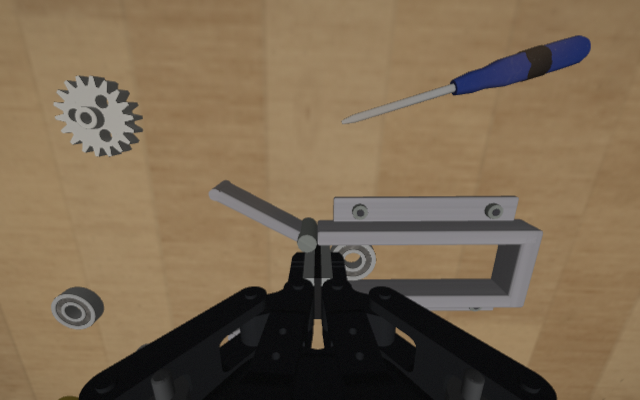

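The first bearing is in the slot at (352,258), track x about 25. Next I back out and go behind b2.

Emit:
play_rows(
  slide=[
    [0,-0.04,0],
    [0,-0.06,-0.15],
    [0,-0.06,-0.3],
    [0,-0.06,-0.3],
  ],
  rot=[
    [0,0,0],
    [0,0,0],
    [0,0,0],
    [0,0,0],
  ],
)

```text
time_s: 6.98
position: [575.2, 278.7, 51.9]
tool_rot: [0.694, 0.72, 0.002, 0.001]
contact_force: [-0.1, -1.1, 0.3]
width: 0.1
finger_force: 0.0
```

Emit:
play_rows(
  slide=[
    [-0.08,-0.3,0],
    [-0.15,-0.58,0],
    [-0.15,-0.58,0],
  ],
  rot=[
    [0,0,0],
    [0,0,0],
    [0,0,0],
  ],
)

```text
time_s: 7.35
position: [484.4, 251.4, 49.0]
tool_rot: [0.694, 0.72, -0.002, -0.001]
contact_force: [1.3, 0.3, -1.1]
width: 0.3
finger_force: 0.0
```

Emit:
play_rows(
  slide=[
    [-0.07,-0.27,0],
    [-0.14,-0.54,0],
    [-0.14,-0.54,0],
  ],
  rot=[
    [0,0,-0.05],
    [0,0,-0.095],
    [0,0,-0.095],
  ],
)

```text
time_s: 7.72
position: [405.4, 227.7, 49.0]
tool_rot: [0.578, 0.816, -0.001, -0.001]
contact_force: [0.7, -0.2, 1.1]
width: -0.0
finger_force: 0.0
```

```bash
python3 - <<'E'
from h import *
s=st(); c=cam('wrist'); np.savez('w4.npz',**c)
cv2.imwrite('pics/w4.png',c['img'][:,:,::-1])
for q in [(-142,-33.5),(25,0),(0,20),(0,-20)]: print(q,w2px(c,np.r_[O+q[0]*tx+q[1]*ty,24 if q[0]==0 else 8]))
E
```

```text
t 7.72 track [-172.9  -43. ] z 49.0 yaw 17.3 F [ 0.7 -0.2  1.1] w -0.0
(-142, -33.5) [362.83248873 228.05310055]
(25, 0) [592.01779496 250.43268413]
(0, 20) [600.04580752 225.80960979]
(0, -20) [565.23134854 276.46288204]
```

View pics/w4.png

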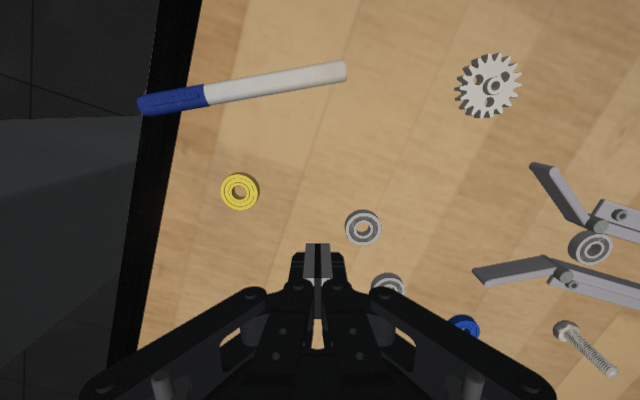

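b2 is at (363,227) as predicted, and the first bearing is in the slot at (592,249). I push b2.

Emit:
play_rows(
  slide=[
    [0,0,0.15],
    [0,0,0.27],
    [0,0,0.301],
    [0,0,0.301],
  ],
  rot=[
    [0,0,0],
    [0,0,0],
    [0,0,0],
    [0,0,0],
  ],
)

```text
time_s: 8.28
position: [408.6, 228.7, 3.8]
tool_rot: [0.579, 0.815, 0.0, 0.0]
contact_force: [0.6, 0.5, 0.8]
width: 0.2
finger_force: 0.0
```

Emit:
play_rows(
  slide=[
    [0,0.08,0],
    [0,0.17,0],
    [0,0.26,0],
    [0,0.35,0],
    [0,0.44,0],
  ],
  rot=[
    [0,0,0],
    [0,0,0],
    [0,0,0],
    [0,0,0],
    [0,0,0],
  ],
)

```text
time_s: 8.9
position: [471.1, 250.5, 3.7]
tool_rot: [0.579, 0.815, 0.0, 0.0]
contact_force: [-0.5, -0.7, 0.9]
width: 0.0
finger_force: 0.3
```

Emit:
play_rows(
  slide=[
    [0,0.09,0],
    [0,0.18,0],
    [0,0.27,0],
    [0,0.34,0],
    [0,0.39,0],
  ],
  rot=[
    [0,0,0],
    [0,0,0],
    [0,0,0],
    [0,0,0],
    [0,0,0],
  ],
)

```text
time_s: 9.52
position: [526.0, 269.7, 3.7]
tool_rot: [0.579, 0.815, 0.0, 0.0]
contact_force: [-1.2, -1.0, 0.8]
width: 0.1
finger_force: 0.3
```

```bash
python3 - <<'E'
from h import *
s=st(); c=cam('wrist'); np.savez('w5.npz',**c)
cv2.imwrite('pics/w5.png',c['img'][:,:,::-1])
for q in [(-34,0),(-34,10),(0,20),(0,-20)]: print(q,w2px(c,np.r_[O+q[0]*tx+q[1]*ty,24 if q[0]==0 else 8]))
E
```

```text
t 9.53 track [-50.8  -5.5] z 3.7 yaw 17.1 F [-1.2 -1.   0.8] w 0.1
(-34, 0) [349.14181838 259.9615329 ]
(-34, 10) [355.11602282 244.68026759]
(0, 20) [430.38518425 260.42304864]
(0, -20) [399.50146566 322.72582488]
```

View pics/w5.png

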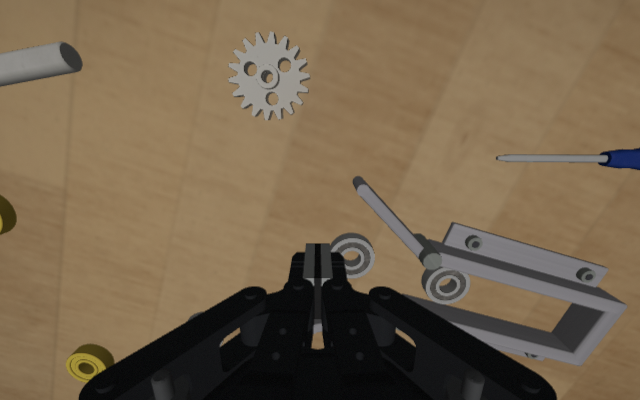

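The second bearing is in the funnel at (353,255). I square up and push it through.

Emit:
play_rows(
  slide=[
    [0,-0.03,0],
    [0.055,-0.018,0],
    [0.055,-0.018,0],
  ],
  rot=[
    [0,0,0.03],
    [0,0,0.085],
    [0,0,0.095],
  ],
)

```text
time_s: 9.95
position: [520.0, 276.7, 3.7]
tool_rot: [0.694, 0.72, 0.0, -0.0]
contact_force: [-0.0, 0.7, 0.1]
width: -0.4
finger_force: 0.0
```

Emit:
play_rows(
  slide=[
    [0,0.06,0],
    [0,0.13,0],
    [0,0.2,0],
    [0,0.27,0],
    [0,0.33,0],
  ],
  rot=[
    [0,0,0],
    [0,0,0],
    [0,0,0],
    [0,0,0],
    [0,0,0],
  ],
)

```text
time_s: 10.58
position: [570.4, 278.2, 3.7]
tool_rot: [0.694, 0.72, 0.0, 0.0]
contact_force: [-0.9, 1.2, 0.6]
width: 0.0
finger_force: 0.2
```

Emit:
play_rows(
  slide=[
    [0,0.04,0],
    [0,0.08,0],
    [0,0.095,0],
    [0,0.095,0],
  ],
  rot=[
    [0,0,0],
    [0,0,0],
    [0,0,0],
    [0,0,0],
  ],
)

```text
time_s: 11.08
position: [583.9, 278.8, 3.7]
tool_rot: [0.694, 0.72, 0.0, 0.0]
contact_force: [0.4, 0.4, -0.4]
width: -0.5
finger_force: 0.0
```

```bash
python3 - <<'E'
from h import *
st()
E
```

```text
t 11.07 track [7.3 1.4] z 3.7 yaw 0.0 F [ 0.4  0.4 -0.4] w -0.5
```

Emit:
play_rows(
  slide=[
    [0,-0.04,0],
    [0,-0.06,-0.15],
    [0,-0.06,-0.3],
    [0,-0.06,-0.3],
  ],
  rot=[
    [0,0,0],
    [0,0,0],
    [0,0,0],
    [0,0,0],
  ],
)

```text
time_s: 11.58
position: [575.9, 279.0, 51.7]
tool_rot: [0.694, 0.72, 0.002, 0.001]
contact_force: [0.4, 0.0, -0.1]
width: 0.0
finger_force: 0.0
```

Emit:
play_rows(
  slide=[
    [-0.15,-0.15,0],
    [-0.35,-0.4,0],
    [-0.55,-0.6,0],
    [-0.687,-0.82,0],
    [-0.687,-0.82,0],
  ],
  rot=[
    [0,0,-0.055],
    [0,0,-0.11],
    [0,0,-0.165],
    [0,0,-0.22],
    [0,0,-0.275],
  ],
)

```text
time_s: 12.2
position: [452.7, 169.4, 48.9]
tool_rot: [0.326, 0.945, -0.001, -0.001]
contact_force: [0.8, 0.5, -0.5]
width: -0.0
finger_force: 0.0
```

Emit:
play_rows(
  slide=[
    [0,0,0],
    [0,0,0],
  ],
  rot=[
    [0,0,-0.031],
    [0,0,-0.031],
  ],
)

```text
time_s: 12.45
position: [455.7, 170.8, 49.0]
tool_rot: [0.282, 0.959, 0.0, 0.0]
contact_force: [-0.7, 0.6, -0.0]
width: 0.3
finger_force: 0.0
```

```bash
python3 - <<'E'
from h import *
s=st(); c=cam('wrist'); np.savez('w6.npz',**c)
cv2.imwrite('pics/w6.png',c['img'][:,:,::-1])
for q in [(-105,-77),(-95,-77),(-105,-67),(50,0),(25,0),(0,20),(0,-20)]: print(q,w2px(c,np.r_[O+q[0]*tx+q[1]*ty,24 if q[0]==0 else 8]))
E
```

```text
t 12.45 track [-124.8 -101.7] z 49.0 yaw 55.1 F [-0.7  0.6 -0. ] w 0.3
(-105, -77) [361.64226881 230.91000537]
(-95, -77) [368.91997687 241.2174465 ]
(-105, -67) [373.54312434 223.57161942]
(50, 0) [543.09871685 324.5533084 ]
(25, 0) [531.63532236 303.52687301]
(0, 20) [562.43780491 280.60014458]
(0, -20) [508.44145097 307.67899352]
```

View pics/w6.png

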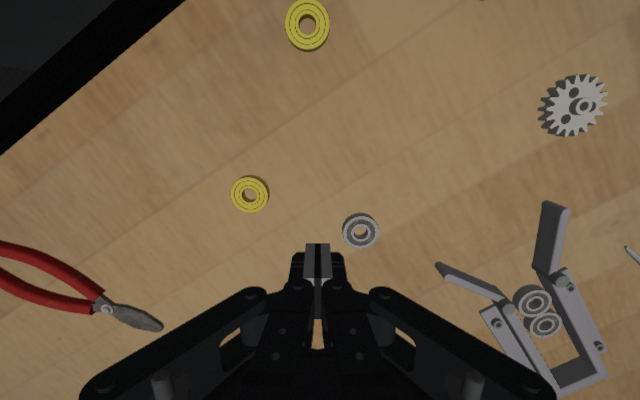

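b3 is at (360,230) as predicted, with the other two in the slot at (535,302) and (544,324). I push b3 in front of the funnel.

Emit:
play_rows(
  slide=[
    [-0.01,0,0.15],
    [-0.01,0,0.27],
    [-0.01,0,0.301],
    [-0.01,0,0.301],
  ],
  rot=[
    [0,0,0],
    [0,0,0],
    [0,0,0],
    [0,0,0],
  ],
)

```text
time_s: 13.0
position: [456.9, 170.1, 3.7]
tool_rot: [0.283, 0.959, -0.0, -0.0]
contact_force: [0.4, -0.2, 0.4]
width: -0.2
finger_force: 0.0
```

Emit:
play_rows(
  slide=[
    [0,0.07,0],
    [0,0.15,0],
    [0,0.23,0],
    [0,0.31,0],
    [0,0.39,0],
  ],
  rot=[
    [0,0,0],
    [0,0,0],
    [0,0,0],
    [0,0,0],
    [0,0,0],
  ],
)

```text
time_s: 13.62
position: [489.1, 220.0, 3.6]
tool_rot: [0.282, 0.959, 0.0, 0.0]
contact_force: [-1.5, -0.3, -0.0]
width: 0.0
finger_force: 0.3
```

Emit:
play_rows(
  slide=[
    [0,0.08,0],
    [0,0.16,0],
    [0,0.23,0],
    [0,0.28,0],
    [0,0.31,0],
  ],
  rot=[
    [0,0,0],
    [0,0,0],
    [0,0,0],
    [0,0,0],
    [0,0,0],
  ],
)

```text
time_s: 14.25
position: [514.1, 258.6, 3.6]
tool_rot: [0.282, 0.959, -0.0, 0.0]
contact_force: [-0.3, -0.4, 0.7]
width: 0.0
finger_force: 0.3
```

```bash
python3 - <<'E'
from h import *
s=st(); c=cam('wrist'); np.savez('w7.npz',**c)
cv2.imwrite('pics/w7.png',c['img'][:,:,::-1])
for q in [(-50,0),(-40,0),(-50,10),(0,20),(0,-20)]: print(q,w2px(c,np.r_[O+q[0]*tx+q[1]*ty,24 if q[0]==0 else 8]))
E
```

```text
t 14.25 track [-63.2 -16.1] z 3.6 yaw 55.1 F [-0.3 -0.4  0.7] w 0.0
(-50, 0) [354.5625138  263.44269435]
(-40, 0) [363.91693417 276.02541967]
(-50, 10) [369.70411237 254.44797334]
(0, 20) [438.7798964  326.88111441]
(0, -20) [375.56662971 359.25332597]
```

View pics/w7.png

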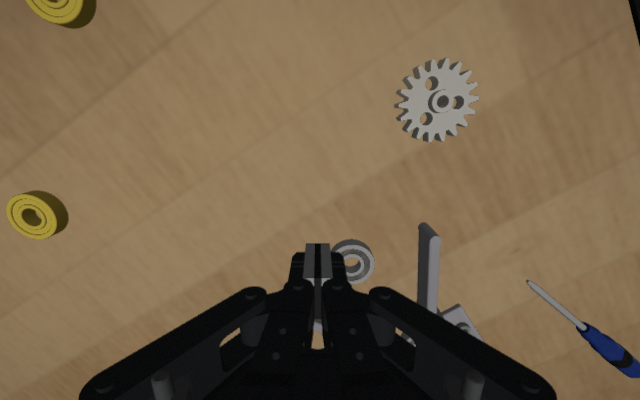

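The third bearing is at (353,261), track (-51,0), in front of the funnel mouth. I swing behind it and push it straight in.

Emit:
play_rows(
  slide=[
    [0,-0.08,0],
    [0.08,-0.08,0],
    [0.147,-0.03,0],
    [0.147,0.039,0],
    [0.147,0.039,0],
  ],
  rot=[
    [0,0,0.055],
    [0,0,0.11],
    [0,0,0.165],
    [0,0,0.22],
    [0,0,0.275],
  ],
)

```text
time_s: 14.92
position: [498.8, 275.6, 3.6]
tool_rot: [0.66, 0.751, 0.0, 0.0]
contact_force: [0.6, 0.1, -1.2]
width: 0.3
finger_force: 0.0
```

Emit:
play_rows(
  slide=[
    [0,0,0],
    [0,0,0],
  ],
  rot=[
    [0,0,0.031],
    [0,0,0.031],
  ],
)

```text
time_s: 15.18
position: [498.4, 275.0, 3.6]
tool_rot: [0.694, 0.72, -0.0, -0.0]
contact_force: [-0.0, 0.2, 0.8]
width: -0.3
finger_force: 0.0
```

```bash
python3 - <<'E'
from h import *
st()
E
```

```text
t 15.18 track [-78.2   0.8] z 3.6 yaw 0.1 F [-0.   0.2  0.8] w -0.3
```

Emit:
play_rows(
  slide=[
    [0.003,0.06,0],
    [0.004,0.13,0],
    [0.004,0.2,0],
    [0.004,0.27,0],
    [0.004,0.34,0],
  ],
  rot=[
    [0,0,0],
    [0,0,0],
    [0,0,0],
    [0,0,0],
    [0,0,0],
  ],
)

```text
time_s: 15.8
position: [550.2, 277.6, 3.5]
tool_rot: [0.694, 0.72, -0.0, -0.0]
contact_force: [-1.3, -0.6, 0.3]
width: -0.1
finger_force: 0.2
```

Emit:
play_rows(
  slide=[
    [0,0.06,0],
    [0,0.12,0],
    [0,0.18,0],
    [0,0.22,0],
    [0,0.235,0],
  ],
  rot=[
    [0,0,0],
    [0,0,0],
    [0,0,0],
    [0,0,0],
    [0,0,0],
  ],
)

```text
time_s: 16.42
position: [585.0, 279.0, 3.5]
tool_rot: [0.694, 0.72, 0.0, -0.0]
contact_force: [-1.4, 0.3, 0.2]
width: -0.2
finger_force: 0.6
```

Emit:
play_rows(
  slide=[
    [0,0,0],
    [0,-0.04,0],
    [0,-0.06,-0.15],
    [0,-0.06,-0.35],
    [0,-0.06,-0.35],
  ],
  rot=[
    [0,0,0],
    [0,0,0],
    [0,0,0],
    [0,0,0],
    [0,0,0],
  ],
)

```text
time_s: 17.05
position: [577.1, 279.3, 59.8]
tool_rot: [0.694, 0.72, 0.002, 0.001]
contact_force: [0.3, -0.1, -0.6]
width: -0.1
finger_force: 0.0
```

Emit:
play_rows(
  slide=[
    [0,-0.4,-0.1],
    [0,-0.5,-0.2],
    [0,-0.5,-0.2],
  ],
  rot=[
    [0,0,0],
    [0,0,0],
    [0,0,0],
  ],
)

```text
time_s: 17.42
position: [500.6, 276.2, 87.6]
tool_rot: [0.693, 0.721, 0.001, 0.0]
contact_force: [0.4, -0.8, 0.2]
width: -0.3
finger_force: 0.0
```

```bash
python3 - <<'E'
from h import *
s=st(); c=cam('wrist'); np.savez('w8.npz',**c)
cv2.imwrite('pics/w8.png',c['img'][:,:,::-1])
for q in [(18,0),(25,0),(50,0),(0,20),(0,-20)]: print(q,w2px(c,np.r_[O+q[0]*tx+q[1]*ty,24 if q[0]==0 else 8]))
E
```

```text
t 17.43 track [-76.   2.] z 87.6 yaw 0.1 F [ 0.4 -0.8  0.2] w -0.3
(18, 0) [427.59774893 211.79242479]
(25, 0) [435.80555953 211.80504603]
(50, 0) [465.11241523 211.85011153]
(0, 20) [415.45586194 194.76410102]
(0, -20) [409.93286342 241.43803243]
```

View pics/w8.png

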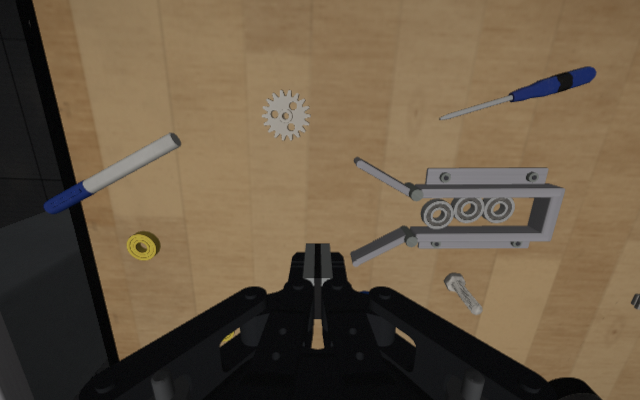

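All three lie in the slot, at (437,214), (468,207) and (498,207). The nearest is about 25 mm past the gate, and the gear, bolt and screwdriver have not moved.

```bash
python3 -c "
from cell import *
print(hand_in())"
```

```text
the job is handed in; nothing more can be done
None
```

I handed the job in at 17.4 s: the last wrist picture shows all three bearings flat in the slot past the gate (the nearest about 25 mm in), and the gear, bolt and screwdriver where they were; the hand-in returned no verdict.

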